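Turn the soap caddy tray round and slide it home

ROBOT

A 6-joint arm with a two-finger parallel gripper is mounted at the origin on the work surface. World frame = base frame: x ahead of the robot, y to its left, z up, the work surface at z = 0. Lengths are in mm, angles in rad, forces in N, time in s.
With the tool pointing down it reaches from about 300 to 775 mm from the base axis. Payload 14.6 kg.
Tool frame: the origin (TCP) lies midway between the tips of the shut fingers; the grasp point (between the pads) lies 19 mm behind it; z points along the fingers, y is the line along which they close (so a half turn about z gives the same grasp; the last joint's range is limited). The gripper opens to 94 mm and grips with 3 to 60 N. Pads are 16 mm wide; open, the fingers measure 119 mm over their backs; the gripper's body (75 mm by 177 mm) begins 78 mm behind the grasp point.
Start: joints at [-1.321, 0.3, 1.521, -0, 1.321, -0.067], TCP at [171.333, -522.622, 205.446] pointing down, gripper open.
Joint ranges: [-3.03, 3.03], [-0.79, 2.21], [0.23, 2.52], [-1.04, 4.18], [0, 3.07], [-2.55, 2.55]. Speed limits (rad/s): [2.22, 2.22, 2.57, 3.14, 3.14, 3.14].

INTERFACE

Orientations are given as [roll, pitch, yaw] about the fixed x, y, z axes, in that order (R = Rz(yaw) Ry(pitch) Rx(roll)).
In Python, from cell import * gives the robot as it stands. The module is installed in compiled form; this text tells all that it offers.
- The arm moves only by the tool servo_tool, never from a script. Its argument "motion" is a list of rows, each an object of numbers: "wx", "wy", "wz": the turn, a rotation vector about the tool's x, y, z in units of 2 rad (1.0 is 2 rad); "dx", "dy", "dz": the shift along the tool's x, y, z in units of 10 cm (1.0 is 10 cm); "fingers": the closure, from -1 (fully open) to 1 (shut). In form: [{"wx": .., "wy": .., "wz": .., "dx": .., "dy": .., "dz": .., "fingers": ..}, ...]. A call has 1 to 10 rows; each row is the pose to reach, as a shift and turn from the pose commanded when the call began, along the tool's axes at that moment; what a row does not reach only later rows make up. A row lasts 1/10 s, in which the tool goes at most 50 mm and 8.59 degrees, less where a joint would pass 70% of its speed; a pose out of reach is approached as far as the arm can. A call with a number of a shift or a turn outside -1 to 1 is refused whole. A call with a gripper value outside its range is refused whole. The fingers move at their own pace and stop on an object; "newtons" is the grip in N (left out, the last holds). Time passes only in rows, so rows that repeat a pose let the fingers close. It gives the time, the measured TCP pose, the force, the opening and the grip force at its end, in the units of the state.
- read_state(): the state, without advancing time (a new reading comes with each control period).
- camera(name): name is "scene" or "top" or "wrist"; returns a dict with "image" (480x640x3 uint8, red, green, blue), "fx", "fy", "cx", "cy" (pixels), "R" (3x3) and "t" (3): a world point X has camera coordinates R X + t. Camera axes: x right, y down, z forward; pixel columns grow to the right and rows downward; lengths in mm; the calibration is good to about 2 mm. A picture is of the moment at which its call begins. There is no depth.
- sign_off(): hands the job in; it is judged then, once.
Trained networks look in a picture, given as the dict that the camera call returned (one of the last four; its "shot" number tells which), for a name from the list of things; names that differ only in an ending like _2 or _b are one class to them, and where a whole thing is asked for, a point or a joint stands for the part that bears it (a point fixed in the world has none). Each returns a list of dicts, best first, with "conf" (0 to 1); they miss things now and then, are a little off and sometimes report something else, mostly with a low value. They report only what shows in the picture. A call takes as long as a camera call. They do not tell look-alikes from the thing itself.
- spot_in(query, picture): "location" ([column, row] in pixels, amid what is visible of it).
- trace(query, picture): "pixels" (480x640 bool, what is visible of it) and "location" ([column, row] in pixels, amid what is visible of it).
The state is a dict: "clock": time; "joints": joint angles; "qd": joint speeds; "effort": joint torques, N m; "eef_pos": TCP position; "eef_rot": TCP orientation; "wrist_force": force on the tool from outside, world axes, zero at the start; "moment": the same for the moment, N m; "finger_gap": finger opening in mm; "finger_force": force on a finger pad.
Only numpy, scipy, OpenCV 4.12 (cv2) and the standard library are available. Lean on these libraries where they do the work, as an engineer would, in place of code of your own. Each camera call takes 0.05 s, during which the arm holds its last target. There are 200 camera calls.

TASK

The white caddy tray sits the wrong way round in the shallow recess of the bamboo shelf, with its orange soap bed at the back, under the upper tier. Lift it clear, turn it half round and set it flat on the open deck in front of the recess, orange bed to the front (away from the tier), then slide it back along the deck until it drops flush into the recess, and let go. Leave everything else where it stands.

Things in the scene. Friction and masses are not known exactly. Their poses are not given: they have to be found in the camera images.
- shelf: fixed two-tier bamboo shelf on the table, open at front and back. Origin: at table height (z = 0), below the recess centre. It stands sideways: its x, from the open front to the back, points roughly to world +y, so the front faces the robot's right; z up. Lower deck: top 30 mm up, spans x -200..+120 mm, y -180..+180 mm. Four 20 mm square uprights at x = 0 and +105 mm, y = +-166 mm.
- recess (a point): centre of the recess floor, 24 mm above the table, axes as the shelf's. The rectangular recess in the deck is 102 mm (x) by 136 mm (y) and 6 mm deep.
- tier (a point): middle of the upper tier's front lower edge: x = -20 mm, 180 mm up in the shelf's frame. The tier (slats x -20..+16 and +55..+120 mm) has its top 195 mm up and hangs over the tray's handle: a gripper pointing straight down cannot reach it in the recess; one tilted about 40 degrees, fingers down and towards the shelf's +x, closing along its y, can.
- tray: loose white plastic caddy tray, 0.18-0.33 kg, 96 mm (x) by 130 mm (y), floor 4 mm, rim 8 mm high. Handle: a square post in its middle, 28 x 28 mm, sides along x and y, top 54 mm above the underside. Origin: centre of the underside. Orange soap bed at its +x end, which starts at the shelf's back. Fits the recess either way round, 3 mm to spare per side.
- tray_soap (a point): middle of the tray's orange soap bed, 30 mm from the tray's centre along the tray's +x, 6 mm above its underside. Grip the tray's handle firmly (25 N to carry, 40 N to slide): held lightly the tray tips about the pads
- jar: clear twist-capped jar, 68 mm across, 100 mm tall, on the shelf's upper tier; bystander, leave alone. Origin at the centre of its underside
- tub: low round white lidded container, 88 mm across, 55 mm tall, on the shelf's upper tier; bystander, leave alone. Origin at the centre of its underside
- stack: three round white containers stacked as one column, 126 mm across, 180 mm tall, on the table; bystander, leave alone. Origin at the centre of its underside
- basket: round steel basket of clothes pegs, 130 mm across, about 105 mm tall, on the table; bystander, leave alone. Origin at the centre of its underside
- brush: black scrub brush, 140 x 50 x 56 mm, on the table; bystander, leave alone. Origin at the centre of its underside
- scraper: orange scraper, 240 mm long, lying on the table; bystander, leave alone. Origin at the centre of its underside, x along its handle
- soapbar: green bar of soap, 50 x 70 x 22 mm, on the shelf's lower deck beside the recess, on the robot's side; bystander, leave alone. Origin at the centre of its underside
There are look-alikes about, which are no part of the job. What is shaped like the tray but pink or yellow is not meant.

How it is judged:
By the outcome, as a careful person would: the job done as asked, in the order asked, and still so for the second after the job is handed in, with the robot touching nothing.
It also fails if it takes over 72 s, if anything falls off the work surface, if the arm or the gripper's body presses on something with over 40 N, if the wrist force passes 120 N, or if a joint passes its speed limit or range.

## Working session

There is one attempt and no reset: what is moved stays moved. The work goes in short steps, Python scripts to look and compute and a tool call to move; the robot and the scene stay as the last step left them, time stands still between calls to the robot, and variables do not carry over. Pictures are saved under pics/ and viewed, at most 10 in all, crops included, and the job is handed in when it is done.

Besides the shell and the picture viewer there is one more tool, called as a command line: name --argument value ..., lists and objects as JSON in quotes. servo_tool: Moves the arm, as the interface text tells. Its arguments: {"type":"object","properties":{"motion":{"type":"array","items":{"type":"object","properties":{"wx":{"type":"number"},"wy":{"type":"number"},"wz":{"type":"number"},"dx":{"type":"number"},"dy":{"type":"number"},"dz":{"type":"number"},"fingers":{"type":"number"}}}},"newtons":{"type":"number"}},"required":["motion"]}

```bash
mkdir -p pics
python3 - <<'E'
from cell import *
import cv2,numpy as np
s=read_state(); print({k:np.round(v,3).tolist() for k,v in s.items()})
for n in ["scene","top"]:
    c=camera(n); cv2.imwrite(f"pics/{n}0.png",c["image"][:,:,::-1])
    print(n,c["fx"],c["fy"],c["cx"],c["cy"],np.round(c["R"],4).tolist(),np.round(c["t"],1).tolist(),c["image"].shape)
    for q in ["tray","tray_soap","tier","recess","shelf","soapbar","jar","tub","stack"]:
        print(q,[(np.round(d["location"],1).tolist(),round(d["conf"],2)) for d in spot_in(q,c)][:4])
E
```

```text
{'clock': 0.0, 'joints': [-1.321, 0.3, 1.522, 0.0, 1.321, -0.067], 'qd': [-0.0, -0.0, 0.0, -0.001, 0.001, 0.0], 'effort': [-0.004, -53.181, -35.274, 0.071, 0.024, -0.0], 'eef_pos': [171.263, -522.369, 204.9], 'eef_rot': [-3.14, -0.0, 0.317], 'wrist_force': [0.443, -0.084, -0.05], 'moment': [-0.012, 0.011, 0.025], 'finger_force': 0.0, 'finger_gap': 93.917}
scene 624.9590336135888 624.9590336135888 321.0140416978914 236.112545799739 [[-0.6491, 0.7607, 0.0085], [0.7184, 0.6166, -0.3219], [-0.2501, -0.2029, -0.9467]] [290.1, -285.4, 2181.1] (480, 640, 3)
tray [([257.2, 171.9], 0.97), ([323.0, 280.2], 0.9), ([447.5, 260.8], 0.86), ([214.0, 245.6], 0.61)]
tray_soap [([262.3, 171.7], 0.85), ([211.8, 246.2], 0.74), ([322.4, 278.8], 0.67)]
tier [([311.9, 265.4], 0.87)]
recess [([310.9, 265.6], 0.95)]
shelf [([313.0, 262.1], 0.59)]
soapbar []
jar [([358.0, 271.3], 0.71)]
tub [([314.9, 305.8], 0.74)]
stack [([169.8, 182.8], 0.95)]
top 568.0383557030854 568.0383557030854 324.9215497578891 241.8632866393795 [[0.0275, -0.9996, -0.0094], [-0.996, -0.0266, -0.0856], [0.0853, 0.0118, -0.9963]] [14.8, 463.6, 1521.6] (480, 640, 3)
tray [([208.9, 328.7], 0.94), ([437.9, 165.1], 0.8), ([459.4, 275.6], 0.77)]
tray_soap [([320.8, 215.4], 0.87), ([439.6, 165.0], 0.71), ([278.5, 151.2], 0.66), ([209.3, 329.1], 0.64)]
tier [([329.6, 216.0], 0.69)]
recess [([328.2, 218.3], 0.93)]
shelf [([325.3, 216.1], 0.63)]
soapbar [([284.3, 248.5], 0.85)]
jar [([265.3, 225.0], 0.57)]
tub [([280.7, 152.8], 0.95)]
stack [([528.4, 180.5], 0.6)]
```

Run:
```python
import cv2
for n,(a,b,c,d) in {"scene0":(150,370,200,500),"top0":(80,330,180,480)}.items():
    i=cv2.imread(f"pics/{n}.png")[a:b,c:d]; cv2.imwrite(f"pics/{n}c.png",cv2.resize(i,None,fx=2.4,fy=2.4,interpolation=cv2.INTER_CUBIC))
```

```text
(no output)
```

View pics/scene0c.png

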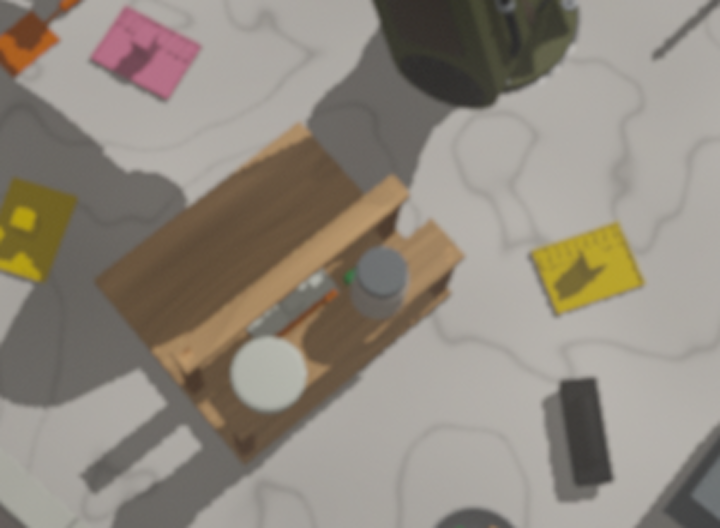

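View pics/top0c.png

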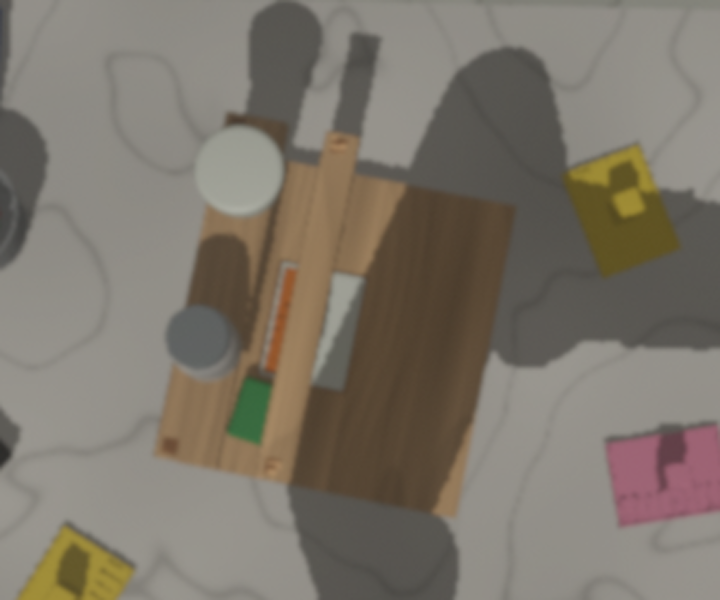

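The scene crop shows the shelf with the white tray under the front slat and the tub and jar on the tier. In the top crop the deck's front corners are at about (513,205) and (455,516), and the tray's front corners at (364,277) and (345,390). The orange bed is at the back (x≈283) and the green soap bar at (250,410).

```bash
cat > h.py <<'E'
from cell import *
import cv2,numpy as np
from scipy.optimize import least_squares
from scipy.spatial.transform import Rotation as Ro
def proj(c,X):
    p=np.asarray(X)@np.array(c["R"]).T+c["t"]; return np.c_[c["fx"]*p[:,0]/p[:,2]+c["cx"],c["fy"]*p[:,1]/p[:,2]+c["cy"]]
def sw(p,X):  # shelf pose (x,y,yaw) -> world
    X=np.asarray(X,float); c,s=np.cos(p[2]),np.sin(p[2]); return np.c_[p[0]+c*X[:,0]-s*X[:,1],p[1]+s*X[:,0]+c*X[:,1],X[:,2]]
E
python3 - <<'E'
from h import *
t=camera("top"); s=camera("scene")
Xt=[[-200,-180,30],[-200,180,30],[-48,-65,38],[-48,65,38]]; ut=np.array([[513,205],[455,516],[364,277],[345,390]])/2.4+[180,80]
Xs=[[-200,-180,30],[-200,180,30]]; us=np.array([[97,280],[303,125]])/2.4+[200,150]
f=lambda p:np.r_[(proj(t,sw(p,Xt))-ut).ravel(),(proj(s,sw(p,Xs))-us).ravel()]
r=least_squares(f,[450,0,1.5]); print(r.x,f(r.x).round(1))
p=r.x
print(sw(p,[[0,0,24],[-145,0,30],[-200,0,30]]))
# overlay
for n,c,(a,b) in [("top",t,(180,80)),("scene",s,(200,150))]:
    im=c["image"][:,:,::-1].copy(); im=cv2.resize(im[b:b+250,a:a+300],None,fx=2.6,fy=2.4,interpolation=cv2.INTER_CUBIC)
    def draw(X,col):
        q=((proj(c,sw(p,X))-[a,b])*[2.6,2.4]).astype(int); cv2.polylines(im,[q.reshape(-1,1,2)],True,col,1)
    R=lambda x0,x1,y0,y1,z:[[x0,y0,z],[x1,y0,z],[x1,y1,z],[x0,y1,z]]
    draw(R(-200,120,-180,180,30),(255,0,0));draw(R(-20,16,-180,180,195),(0,0,255));draw(R(55,120,-180,180,195),(0,0,255));draw(R(-48,48,-65,65,38),(0,255,0))
    cv2.imwrite(f"pics/ov_{n}.png",im)
A=cv2.imread("pics/ov_top.png");B=cv2.imread("pics/ov_scene.png")
m=np.hstack([A,B]); print(m.shape); cv2.imwrite("pics/ov.png",cv2.resize(A,(780,600)))
E
```

```text
[532.31230752  73.05686515   1.40213077] [-0.1 -0.  -0.8  0.6 -0.9 -0.2 -2.4 -0.2 -1.9 -0.9 -2.1 -2.5]
[[ 532.31230752   73.05686515   24.        ]
 [ 507.97159385  -69.88553464   30.        ]
 [ 498.73890935 -124.1050656    30.        ]]
(600, 1560, 3)
```

View pics/ov.png

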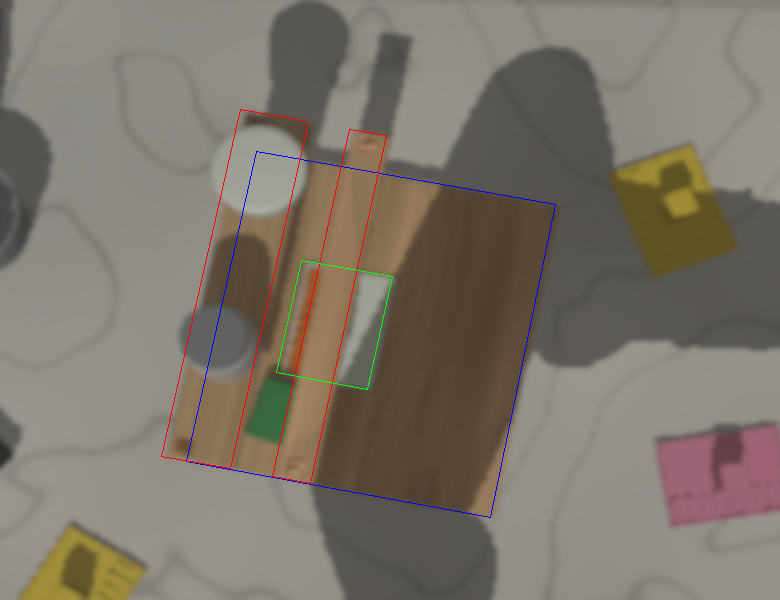

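```bash
cat >> h.py <<'E'
P=np.array([532.3,73.1,1.4021])
def target(x,y,z,tilt,dyaw=0,p=None,off=19):
    """TCP pose for grasp point at shelf (x,y,z); tilt deg fingers towards shelf +x; dyaw deg turn about vertical"""
    p=P if p is None else p; t=np.radians(tilt)
    R=np.c_[[np.cos(t),0,np.sin(t)],[0,-1,0],[np.sin(t),0,-np.cos(t)]]
    R=Ro.from_euler('z',p[2]+np.radians(dyaw)).as_matrix()@R
    return sw(p,[[x,y,z]])[0]+off*R[:,2],R
def go(*a,**k):
    s=read_state(); X,R=target(*a,**k); R0=Ro.from_euler('xyz',s["eef_rot"]).as_matrix()
    d=R0.T@(X-s["eef_pos"])/100; w=Ro.from_matrix(R0.T@R).as_rotvec()/2
    m=max(1,abs(d).max()); print("TCP",X.round(1),"shift",d.round(3),"frac",round(1/m,2),(d/m).round(3),"turn",w.round(3))
def now(p=None):
    p=P if p is None else p
    s=read_state(); R=Ro.from_euler('xyz',s["eef_rot"]).as_matrix(); g=np.array(s["eef_pos"])-19*R[:,2]
    c,n=np.cos(p[2]),np.sin(p[2]); d=g-[p[0],p[1],0]
    print("t",round(s["clock"],2),"grasp in shelf",np.round([c*d[0]+n*d[1],-n*d[0]+c*d[1],d[2]],1),"rot",np.round(Ro.from_matrix(Ro.from_euler('z',p[2]).as_matrix().T@R).as_matrix()[:,2],3),"q",np.round(s["joints"],2),"F",np.round(s["wrist_force"],1),"gap",round(s["finger_gap"],1),round(s["finger_force"],1))
E
python3 -c "
from h import *
now(); go(-110,0,196,40); go(-110,0,196,0)"
```

```text
t 1.1 grasp in shelf [-647.9  255.8  224.5] rot [-0. -0. -1.] q [-1.32  0.3   1.52  0.    1.32 -0.07] F [0.3 0.3 1.1] gap 93.9 0.0
TCP [515.9 -23.3 181.4] shift [ 4.83  -3.671  0.24 ] frac 0.21 [ 1.   -0.76  0.05] turn [ 0.189  0.314 -0.52 ]
TCP [513.8 -35.3 177. ] shift [ 4.773 -3.563  0.285] frac 0.21 [ 1.    -0.747  0.06 ] turn [ 0.     0.    -0.543]
```

servo_tool --motion '[{"dx": 0.5, "dy": -0.37, "dz": -0.1, "fingers": -1}, {"dx": 1, "dy": -0.75, "dz": -0.2, "fingers": -1}, {"dx": 1, "dy": -0.75, "dz": -0.2, "fingers": -1}]'

```text
schema error: expected keys wx, wy, wz, dx, dy, dz, fingers
```

servo_tool --motion '[{"dx": 0.5, "dy": -0.37, "fingers": -1}, {"dx": 1, "dy": -0.75, "fingers": -1}, {"dx": 1, "dy": -0.75, "fingers": -1}]'

```text
schema error: expected keys wx, wy, wz, dx, dy, dz, fingers
```

servo_tool --motion '[{"dx": 0.5, "dy": -0.37, "fingers": -1}, {"dx": 1, "dy": -0.75, "fingers": -1}, {"dx": 1, "dy": -0.75, "fingers": -1}]'

```text
schema error: expected keys wx, wy, wz, dx, dy, dz, fingers
```

```bash
python3 -c "
from h import *
now(); go(-110,0,196,40)"
```

```text
t 1.1 grasp in shelf [-647.9  255.8  224.5] rot [-0. -0. -1.] q [-1.32  0.3   1.52  0.    1.32 -0.07] F [0.3 0.3 1.1] gap 93.9 0.0
TCP [515.9 -23.3 181.4] shift [ 4.83  -3.671  0.24 ] frac 0.21 [ 1.   -0.76  0.05] turn [ 0.189  0.314 -0.52 ]
```

All keys are needed in each row.

servo_tool --motion '[{"wx": 0, "wy": 0, "wz": 0, "dx": 0.5, "dy": -0.37, "dz": -0.1, "fingers": -1}, {"wx": 0, "wy": 0, "wz": 0, "dx": 1, "dy": -0.75, "dz": -0.2, "fingers": -1}, {"wx": 0, "wy": 0, "wz": 0, "dx": 1, "dy": -0.75, "dz": -0.2, "fingers": -1}]'

```text
clock: 1.4
eef_pos: [244.3, -418.1, 226.1]
eef_rot: [3.141, -0.0, 0.318]
wrist_force: [0.6, -1.1, -0.1]
finger_gap: 93.8
finger_force: 0.0
```

servo_tool --motion '[{"wx": 0, "wy": 0, "wz": 0, "dx": 0.5, "dy": -0.37, "dz": 0, "fingers": -1}, {"wx": 0, "wy": 0, "wz": 0, "dx": 1, "dy": -0.75, "dz": 0, "fingers": -1}, {"wx": 0, "wy": 0, "wz": 0, "dx": 1, "dy": -0.75, "dz": 0, "fingers": -1}]'

```text
clock: 1.7
eef_pos: [316.0, -315.3, 225.7]
eef_rot: [3.141, -0.0, 0.318]
wrist_force: [0.2, -0.3, -0.4]
finger_gap: 93.8
finger_force: 0.0
```

servo_tool --motion '[{"wx": 0, "wy": 0, "wz": 0, "dx": 0.5, "dy": -0.37, "dz": 0, "fingers": -1}, {"wx": 0, "wy": 0, "wz": 0, "dx": 1, "dy": -0.75, "dz": 0, "fingers": -1}, {"wx": 0, "wy": 0, "wz": 0, "dx": 1, "dy": -0.75, "dz": 0, "fingers": -1}]'

```text
clock: 2.0
eef_pos: [387.6, -212.7, 225.7]
eef_rot: [3.141, -0.001, 0.319]
wrist_force: [0.1, 0.4, 0.2]
finger_gap: 94.0
finger_force: 0.0
```

```bash
python3 -c "
from h import *
now(); go(-110,0,196,40)"
```

```text
t 2.0 grasp in shelf [-306.1   94.7  244.7] rot [ 0.    -0.001 -1.   ] q [-0.59  0.04  1.78  0.    1.32  0.67] F [0.1 0.4 0.2] gap 94.0 0.0
TCP [515.9 -23.3 181.4] shift [ 1.811 -1.397  0.443] frac 0.55 [ 1.    -0.771  0.245] turn [ 0.189  0.313 -0.519]
```

servo_tool --motion '[{"wx": 0, "wy": 0, "wz": -0.075, "dx": 0.3, "dy": -0.25, "dz": 0, "fingers": -1}, {"wx": 0.189, "wy": 0.313, "wz": -0.519, "dx": 0.9, "dy": -0.7, "dz": 0.0, "fingers": -1}, {"wx": 0.189, "wy": 0.313, "wz": -0.519, "dx": 0.9, "dy": -0.7, "dz": 0.0, "fingers": -1}, {"wx": 0.189, "wy": 0.313, "wz": -0.519, "dx": 0.9, "dy": -0.7, "dz": 0.0, "fingers": -1}, {"wx": 0.189, "wy": 0.313, "wz": -0.519, "dx": 0.9, "dy": -0.7, "dz": 0.0, "fingers": -1}, {"wx": 0.189, "wy": 0.313, "wz": -0.519, "dx": 0.9, "dy": -0.7, "dz": 0.0, "fingers": -1}, {"wx": 0.189, "wy": 0.313, "wz": -0.519, "dx": 0.9, "dy": -0.7, "dz": 0.0, "fingers": -1}, {"wx": 0.189, "wy": 0.313, "wz": -0.519, "dx": 0.9, "dy": -0.7, "dz": 0.0, "fingers": -1}, {"wx": 0.189, "wy": 0.313, "wz": -0.519, "dx": 0.9, "dy": -0.7, "dz": 0.0, "fingers": -1}, {"wx": 0.189, "wy": 0.313, "wz": -0.519, "dx": 0.9, "dy": -0.7, "dz": 0.0, "fingers": -1}]'

```text
clock: 3.0
eef_pos: [449.9, -121.4, 224.5]
eef_rot: [-3.139, -0.699, 1.399]
wrist_force: [-0.4, 0.0, -0.3]
finger_gap: 93.8
finger_force: 0.0
```

```bash
python3 -c "
from h import *
now(); go(-110,0,196,40)
c=camera('wrist'); cv2.imwrite('pics/w1.png',c['image'][:,:,::-1])
for q in ['tray','recess','tray_soap']: print(q,[(np.round(d['location'],1).tolist(),round(d['conf'],2)) for d in spot_in(q,c)][:3])
print(proj(c,sw(P,[[0,0,78],[-14,-14,78],[-14,14,78],[-48,-65,32],[-48,65,32],[-51,-68,30],[-51,68,30]])).round(0).tolist())"
```

```text
t 3.0 grasp in shelf [-217.8   48.5  239. ] rot [ 0.643  0.001 -0.766] q [-0.68  0.26  1.68  0.6   1.59 -0.62] F [-0.4  0.  -0.3] gap 93.8 0.0
TCP [515.9 -23.3 181.4] shift [0.549 0.485 1.023] frac 0.98 [0.537 0.474 1.   ] turn [-0.    -0.    -0.001]
tray [([358.8, 183.6], 0.96), ([367.3, 150.1], 0.65), ([134.6, 84.9], 0.58)]
recess [([371.6, 150.9], 0.68)]
tray_soap [([361.2, 179.8], 0.94), ([139.6, 78.2], 0.65)]
[[364.0, 156.0], [376.0, 166.0], [352.0, 166.0], [412.0, 210.0], [310.0, 210.0], [415.0, 213.0], [308.0, 213.0]]
```

View pics/w1.png

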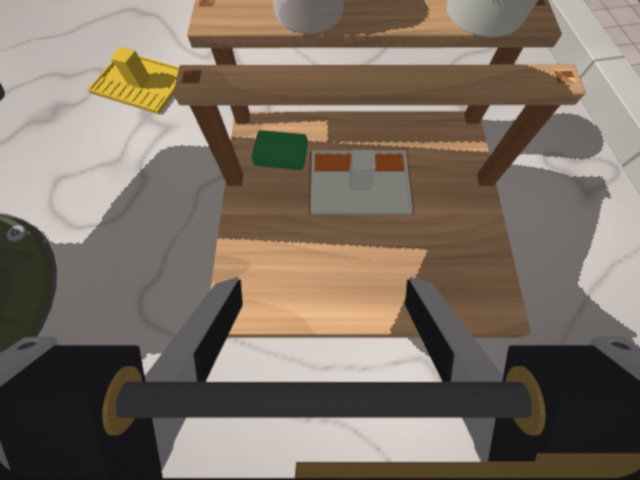

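The wrist view shows the tray's front corners at (310,213) and (412,214) and the handle at (362,165). The predictions are within about 3 px. Moving closer.

servo_tool --motion '[{"wx": 0, "wy": 0, "wz": 0, "dx": 0.25, "dy": 0.22, "dz": 0.3, "fingers": -1}, {"wx": 0, "wy": 0, "wz": 0, "dx": 0.55, "dy": 0.48, "dz": 0.7, "fingers": -1}, {"wx": 0, "wy": 0, "wz": 0, "dx": 0.55, "dy": 0.48, "dz": 1.0, "fingers": -1}, {"wx": 0, "wy": 0, "wz": 0, "dx": 0.55, "dy": 0.48, "dz": 1.0, "fingers": -1}]'

```text
clock: 3.6
eef_pos: [514.6, -20.9, 182.2]
eef_rot: [-3.136, -0.697, 1.4]
wrist_force: [-0.7, -0.0, -0.9]
finger_gap: 93.9
finger_force: 0.0
```

```bash
python3 -c "
from h import *
now(); go(0,0,58,40)
c=camera('wrist'); im=c['image'][:,:,::-1].copy()
for X in [[[-14,-14,78],[-14,14,78],[-14,14,32],[-14,-14,32]],[[-48,-65,32],[-48,65,32],[48,65,32],[48,-65,32]],[[-20,-180,180],[-20,180,180],[-20,180,195],[-20,-180,195]]]:
    q=proj(c,sw(P,X)); print(q.round(0).tolist()); cv2.polylines(im,[q.astype(int).reshape(-1,1,2)],True,(0,0,255),1)
cv2.imwrite('pics/w2.png',im)"
```

```text
t 3.6 grasp in shelf [-107.8    1.6  196.8] rot [ 0.642  0.004 -0.767] q [-0.45  0.33  1.69  0.68  1.4  -0.5 ] F [-0.7 -0.  -0.9] gap 93.9 0.0
TCP [534.4  85.1  43.4] shift [-0.064  0.025  1.756] frac 0.57 [-0.036  0.014  1.   ] turn [-0.002  0.001 -0.001]
[[340.0, 236.0], [311.0, 236.0], [312.0, 253.0], [338.0, 253.0]]
[[388.0, 284.0], [263.0, 284.0], [269.0, 202.0], [382.0, 203.0]]
[[596.0, 182.0], [57.0, 181.0], [40.0, 168.0], [614.0, 168.0]]
```

View pics/w2.png

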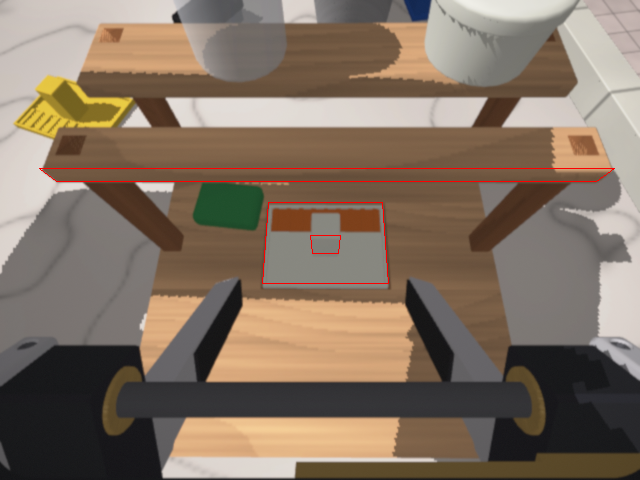

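Tray outline matches to within about 1 px sideways, with the front edge some 3 px nearer than predicted. Descending along the tool axis.

servo_tool --motion '[{"wx": 0, "wy": 0, "wz": 0, "dx": -0.08, "dy": 0.025, "dz": 0.4, "fingers": -1}, {"wx": 0, "wy": 0, "wz": 0, "dx": -0.08, "dy": 0.025, "dz": 0.7, "fingers": -1}, {"wx": 0, "wy": 0, "wz": 0, "dx": -0.08, "dy": 0.025, "dz": 1.0, "fingers": -1}, {"wx": 0, "wy": 0, "wz": 0, "dx": -0.08, "dy": 0.025, "dz": 1.0, "fingers": -1}]'

```text
clock: 4.05
eef_pos: [526.6, 33.6, 101.1]
eef_rot: [-3.137, -0.697, 1.399]
wrist_force: [0.2, -0.2, 0.7]
finger_gap: 93.8
finger_force: 0.0
```

```bash
python3 -c "
from h import *
now(); go(-2,0,58,40)"
```

```text
t 4.05 grasp in shelf [-52.1  -1.  115.6] rot [ 0.642  0.003 -0.767] q [-0.34  0.43  1.77  0.75  1.2  -0.55] F [ 0.2 -0.2  0.7] gap 93.8 0.0
TCP [534.   83.2  43.4] shift [ 0.014 -0.008  0.764] frac 1.0 [ 0.014 -0.008  0.764] turn [-0.001  0.    -0.001]
```

servo_tool --motion '[{"wx": 0, "wy": 0, "wz": 0, "dx": 0.01, "dy": -0.01, "dz": 0.3, "fingers": -1}, {"wx": 0, "wy": 0, "wz": 0, "dx": 0.01, "dy": -0.01, "dz": 0.55, "fingers": -1}, {"wx": 0, "wy": 0, "wz": 0, "dx": 0.01, "dy": -0.01, "dz": 0.76, "fingers": -1}, {"wx": 0, "wy": 0, "wz": 0, "dx": 0.01, "dy": -0.01, "dz": 0.76, "fingers": -1}]'

```text
clock: 4.45
eef_pos: [534.7, 81.7, 44.8]
eef_rot: [-3.14, -0.697, 1.4]
wrist_force: [0.3, -0.4, 0.5]
finger_gap: 93.8
finger_force: 0.0
```

servo_tool --motion '[{"wx": 0, "wy": 0, "wz": 0, "dx": 0, "dy": 0, "dz": 0, "fingers": 1}, {"wx": 0, "wy": 0, "wz": 0, "dx": 0, "dy": 0, "dz": 0, "fingers": 1}, {"wx": 0, "wy": 0, "wz": 0, "dx": 0, "dy": 0, "dz": 0, "fingers": 1}, {"wx": 0, "wy": 0, "wz": 0, "dx": 0, "dy": 0, "dz": 0, "fingers": 1}, {"wx": 0, "wy": 0, "wz": 0, "dx": 0, "dy": 0, "dz": 0, "fingers": 1}, {"wx": 0, "wy": 0, "wz": 0, "dx": 0, "dy": 0, "dz": 0, "fingers": 1}, {"wx": 0, "wy": 0, "wz": 0, "dx": 0, "dy": 0, "dz": 0, "fingers": 1}, {"wx": 0, "wy": 0, "wz": 0, "dx": 0, "dy": 0, "dz": 0, "fingers": 1}]' --newtons 30

```text
clock: 5.25
eef_pos: [534.8, 81.8, 44.6]
eef_rot: [-3.14, -0.697, 1.4]
wrist_force: [0.2, 0.3, 0.1]
finger_gap: 33.1
finger_force: 0.0
```

```bash
python3 -c "
from h import *
now(); go(-2,0,76,40); go(-120,0,80,40)
c=camera('wrist');print([np.argwhere(d['pixels']).min(0).tolist()+np.argwhere(d['pixels']).max(0).tolist() for d in trace('tray',c)[:1]])"
```

```text
t 5.25 grasp in shelf [-3.2 -1.  59.2] rot [ 0.642  0.    -0.767] q [-0.25  0.53  1.8   0.82  1.06 -0.58] F [0.2 0.3 0.1] gap 33.1 0.0
TCP [534.   83.2  61.4] shift [ 0.117 -0.01  -0.121] frac 1.0 [ 0.117 -0.01  -0.121] turn [-0.     0.    -0.001]
TCP [514.2 -33.2  65.4] shift [-0.762 -0.009 -0.91 ] frac 1.0 [-0.762 -0.009 -0.91 ] turn [-0.     0.    -0.001]
[[259, 208, 381, 433]]
```

Close a bit more, then lift.

servo_tool --motion '[{"wx": 0, "wy": 0, "wz": 0, "dx": 0, "dy": 0, "dz": 0, "fingers": 1}, {"wx": 0, "wy": 0, "wz": 0, "dx": 0, "dy": 0, "dz": 0, "fingers": 1}, {"wx": 0, "wy": 0, "wz": 0, "dx": 0, "dy": 0, "dz": 0, "fingers": 1}, {"wx": 0, "wy": 0, "wz": 0, "dx": 0, "dy": 0, "dz": 0, "fingers": 1}, {"wx": 0, "wy": 0, "wz": 0, "dx": 0, "dy": 0, "dz": 0, "fingers": 1}]' --newtons 30

```text
clock: 5.85
eef_pos: [534.7, 81.9, 44.6]
eef_rot: [-3.14, -0.697, 1.4]
wrist_force: [-1.7, 1.1, 0.4]
finger_gap: 28.1
finger_force: 30.0
```

servo_tool --motion '[{"wx": 0, "wy": 0, "wz": 0, "dx": 0.04, "dy": 0, "dz": -0.04, "fingers": 1}, {"wx": 0, "wy": 0, "wz": 0, "dx": 0.08, "dy": 0, "dz": -0.09, "fingers": 1}, {"wx": 0, "wy": 0, "wz": 0, "dx": 0.12, "dy": 0, "dz": -0.14, "fingers": 1}, {"wx": 0, "wy": 0, "wz": 0, "dx": 0.12, "dy": 0, "dz": -0.14, "fingers": 1}]'

```text
clock: 6.25
eef_pos: [535.4, 81.8, 64.2]
eef_rot: [3.14, -0.697, 1.402]
wrist_force: [-0.4, 0.8, -2.6]
finger_gap: 27.8
finger_force: 30.0
```

```bash
python3 -c "
from h import *
now(); go(-120,0,80,40)
c=camera('wrist'); cv2.imwrite('pics/w3.png',c['image'][:,:,::-1])"
```

```text
t 6.25 grasp in shelf [-3.1 -1.6 78.8] rot [ 0.642 -0.002 -0.767] q [-0.25  0.49  1.79  0.81  1.09 -0.55] F [-0.4  0.8 -2.6] gap 27.8 30.0
TCP [514.2 -33.2  65.4] shift [-0.888 -0.014 -0.76 ] frac 1.0 [-0.888 -0.014 -0.76 ] turn [ 0.001  0.001 -0.   ]
```

View pics/w3.png

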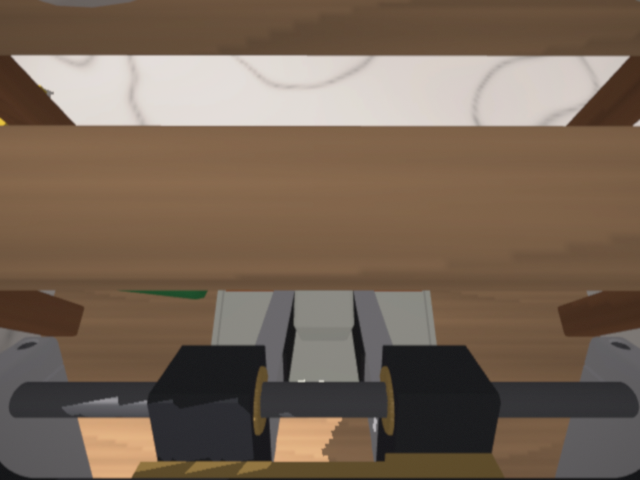

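The tray is held by the handle and lifted clear, with the gripper below the tier slat. Moving it out over the open deck.

servo_tool --motion '[{"wx": 0, "wy": 0, "wz": 0, "dx": -0.15, "dy": 0, "dz": -0.12, "fingers": 1}, {"wx": 0, "wy": 0, "wz": 0, "dx": -0.4, "dy": 0, "dz": -0.34, "fingers": 1}, {"wx": 0, "wy": 0, "wz": 0, "dx": -0.65, "dy": 0, "dz": -0.56, "fingers": 1}, {"wx": 0, "wy": 0, "wz": 0, "dx": -0.85, "dy": 0, "dz": -0.72, "fingers": 1}, {"wx": 0, "wy": 0, "wz": 0, "dx": -0.92, "dy": 0, "dz": -0.79, "fingers": 1}, {"wx": 0, "wy": 0, "wz": 0, "dx": -0.92, "dy": 0, "dz": -0.79, "fingers": 1}]'

```text
clock: 6.9
eef_pos: [514.5, -38.3, 64.5]
eef_rot: [-3.141, -0.697, 1.399]
wrist_force: [0.8, 0.5, -1.9]
finger_gap: 28.2
finger_force: 30.0
```

```bash
python3 -c "
from h import *
now(); go(-125,0,66,40)"
```

```text
t 6.9 grasp in shelf [-125.    -1.1   79.1] rot [ 0.642 -0.001 -0.767] q [-0.48  0.52  1.75  0.71  1.22 -0.68] F [ 0.8  0.5 -1.9] gap 28.2 30.0
TCP [513.4 -38.1  51.4] shift [-0.084 -0.011  0.1  ] frac 1.0 [-0.084 -0.011  0.1  ] turn [ 0.001  0.001 -0.001]
```

servo_tool --motion '[{"wx": 0, "wy": 0, "wz": 0, "dx": -0.03, "dy": 0, "dz": 0.04, "fingers": 1}, {"wx": 0, "wy": 0, "wz": 0, "dx": -0.06, "dy": 0, "dz": 0.07, "fingers": 1}, {"wx": 0, "wy": 0, "wz": 0, "dx": -0.08, "dy": 0, "dz": 0.1, "fingers": 1}, {"wx": 0, "wy": 0, "wz": 0, "dx": -0.08, "dy": 0, "dz": 0.1, "fingers": 1}]'

```text
clock: 7.3
eef_pos: [514.2, -36.5, 51.1]
eef_rot: [-3.139, -0.698, 1.4]
wrist_force: [-0.3, -0.7, -2.3]
finger_gap: 27.8
finger_force: 30.0
```

servo_tool --motion '[{"wx": 0, "wy": 0, "wz": 0, "dx": -0.01, "dy": 0, "dz": 0.01, "fingers": 0.2}, {"wx": 0, "wy": 0, "wz": 0, "dx": -0.01, "dy": 0, "dz": 0.01, "fingers": -0.3}, {"wx": 0, "wy": 0, "wz": 0, "dx": -0.01, "dy": 0, "dz": 0.01, "fingers": -0.3}, {"wx": 0, "wy": 0, "wz": 0, "dx": -0.01, "dy": 0, "dz": 0.01, "fingers": -0.3}]'

```text
clock: 7.7
eef_pos: [514.5, -37.4, 50.5]
eef_rot: [-3.141, -0.697, 1.401]
wrist_force: [-0.3, -1.0, -0.0]
finger_gap: 56.7
finger_force: 0.0
```

```bash
python3 -c "
from h import *
now(); go(-125,0,150,40); go(-125,0,150,0,90)"
```

```text
t 7.7 grasp in shelf [-124.1   -1.    65.1] rot [ 0.642 -0.    -0.767] q [-0.48  0.54  1.75  0.72  1.2  -0.7 ] F [-0.3 -1.  -0. ] gap 56.7 0.0
TCP [513.4 -38.1 135.4] shift [ 0.538 -0.01  -0.657] frac 1.0 [ 0.538 -0.01  -0.657] turn [ 0.     0.    -0.001]
TCP [511.3 -50.1 131. ] shift [ 0.416 -0.01  -0.701] frac 1.0 [ 0.416 -0.01  -0.701] turn [ 0.273 -0.273 -0.751]
```

servo_tool --motion '[{"wx": 0, "wy": 0, "wz": 0, "dx": 0.25, "dy": -0.01, "dz": -0.3, "fingers": -0.6}, {"wx": 0, "wy": 0, "wz": 0, "dx": 0.5, "dy": -0.01, "dz": -0.63, "fingers": -1}, {"wx": 0, "wy": 0, "wz": 0, "dx": 0.5, "dy": -0.01, "dz": -0.75, "fingers": -1}]'

```text
clock: 8.0
eef_pos: [513.0, -47.3, 143.9]
eef_rot: [3.135, -0.696, 1.406]
wrist_force: [0.4, 0.7, 0.2]
finger_gap: 80.3
finger_force: 0.0
```

```bash
python3 -c "
from h import *
now(); go(-145,0,150,0,90)
c=camera('wrist'); cv2.imwrite('pics/w4.png',c['image'][:,:,::-1])
Q=[[-14,-14,54],[-14,14,54],[14,14,54],[14,-14,54],[-48,-65,8],[-48,65,8],[48,65,8],[48,-65,8]]
print(proj(c,sw(P,np.array(Q)+[-122,0,30])).round(0).tolist())"
```

```text
t 8.0 grasp in shelf [-134.1   -1.1  158.5] rot [ 0.641 -0.004 -0.768] q [-0.49  0.39  1.71  0.67  1.35 -0.58] F [0.4 0.7 0.2] gap 80.3 0.0
TCP [508.  -69.8 131. ] shift [-0.26  -0.013 -0.049] frac 1.0 [-0.26  -0.013 -0.049] turn [ 0.274 -0.27  -0.75 ]
[[340.0, 332.0], [301.0, 332.0], [302.0, 294.0], [340.0, 294.0], [401.0, 384.0], [240.0, 384.0], [250.0, 270.0], [392.0, 270.0]]
```

View pics/w4.png

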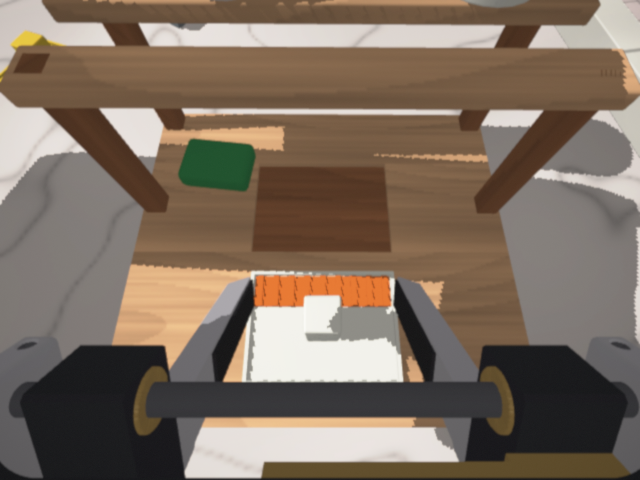

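The wrist view shows the tray flat on the deck and the empty recess, with corners at about (262,166), (384,166), (391,251) and (252,251). I'll refine the recess position from this while turning to vertical.

Run:
```python
from h import *
c=camera('wrist')
X=np.array([[51,68,30],[51,-68,30],[-51,-68,30],[-51,68,30]],float); u=np.array([[262,166],[384,166],[391,251],[252,251]],float)
print("pred recess",proj(c,sw(P,X)).round(1).tolist())
f=lambda p:(proj(c,sw(p,X))-u).ravel(); r=least_squares(f,P); print(r.x.round(4),f(r.x).round(1))
T=np.array([[-14,14,84],[-14,-14,84],[14,-14,84],[14,14,84],[48,65,38],[48,-65,38]],float)
v=np.array([[303,333],[341,333],[340,296],[304,296],[252,273],[393,273]],float)
g=lambda p:(proj(c,sw(p,T))-v).ravel(); q=least_squares(g,P); print("tray",q.x.round(4),g(q.x).round(1))
for s in (P,r.x): 
    d=q.x-s; print("tray in shelf",np.round([np.cos(s[2])*d[0]+np.sin(s[2])*d[1],-np.sin(s[2])*d[0]+np.cos(s[2])*d[1],d[2]],3))
```

```text
pred recess [[258.4, 160.4], [384.4, 160.8], [391.8, 248.5], [250.4, 248.2]]
[532.5848  68.8169   1.398 ] [-2.8 -2.6  1.8 -1.8  2.   1.8 -1.1  1. ]
tray [512.2586 -50.0899   1.4003] [-0.5  1.2  0.6  1.3  0.9 -0.1 -0.5 -0.2 -1.2 -1.8  0.5 -1.3]
tray in shelf [-1.24806e+02 -9.26000e-01 -2.00000e-03]
tray in shelf [-1.20631e+02 -4.23000e-01  2.00000e-03]
```

servo_tool --motion '[{"wx": 0.274, "wy": -0.27, "wz": -0.75, "dx": -0.26, "dy": 0, "dz": -0.05, "fingers": -1}, {"wx": 0.274, "wy": -0.27, "wz": -0.75, "dx": -0.26, "dy": 0, "dz": -0.05, "fingers": -1}, {"wx": 0.274, "wy": -0.27, "wz": -0.75, "dx": -0.26, "dy": 0, "dz": -0.05, "fingers": -1}, {"wx": 0.274, "wy": -0.27, "wz": -0.75, "dx": -0.26, "dy": 0, "dz": -0.05, "fingers": -1}, {"wx": 0.274, "wy": -0.27, "wz": -0.75, "dx": -0.26, "dy": 0, "dz": -0.05, "fingers": -1}, {"wx": 0.274, "wy": -0.27, "wz": -0.75, "dx": -0.26, "dy": 0, "dz": -0.05, "fingers": -1}, {"wx": 0.274, "wy": -0.27, "wz": -0.75, "dx": -0.26, "dy": 0, "dz": -0.05, "fingers": -1}, {"wx": 0.274, "wy": -0.27, "wz": -0.75, "dx": -0.26, "dy": 0, "dz": -0.05, "fingers": -1}, {"wx": 0.274, "wy": -0.27, "wz": -0.75, "dx": -0.26, "dy": 0, "dz": -0.05, "fingers": -1}, {"wx": 0.274, "wy": -0.27, "wz": -0.75, "dx": -0.26, "dy": 0, "dz": -0.05, "fingers": -1}]'

```text
clock: 9.1
eef_pos: [507.5, -69.4, 125.3]
eef_rot: [3.087, -0.071, 2.815]
wrist_force: [-0.2, 0.7, 0.4]
finger_gap: 94.1
finger_force: 0.0
```

```bash
python3 -c "
from h import *
now(); go(-124,0,150,0,90)"
```

```text
t 9.1 grasp in shelf [-145.8   -0.6  144.2] rot [ 0.065  0.061 -0.996] q [-0.24  0.33  1.67  0.06  1.2  -1.51] F [-0.2  0.7  0.4] gap 94.1 0.0
TCP [511.5 -49.1 131. ] shift [ 0.031  0.207 -0.044] frac 1.0 [ 0.031  0.207 -0.044] turn [ 0.03  -0.033 -0.08 ]
```

servo_tool --motion '[{"wx": 0.03, "wy": -0.033, "wz": -0.08, "dx": 0.03, "dy": 0.2, "dz": -0.04, "fingers": -1}, {"wx": 0.03, "wy": -0.033, "wz": -0.08, "dx": 0.03, "dy": 0.2, "dz": -0.04, "fingers": -1}, {"wx": 0.03, "wy": -0.033, "wz": -0.08, "dx": 0.03, "dy": 0.2, "dz": -0.04, "fingers": -1}, {"wx": 0.03, "wy": -0.033, "wz": -0.08, "dx": 0.03, "dy": 0.2, "dz": -0.04, "fingers": -1}]'

```text
clock: 9.5
eef_pos: [511.5, -50.5, 131.5]
eef_rot: [3.139, -0.002, 2.965]
wrist_force: [0.4, -0.8, 0.0]
finger_gap: 94.1
finger_force: 0.0
```

```bash
python3 -c "
from h import *
now(); go(-124.5,-0.9,69,0,90)"
```

```text
t 9.5 grasp in shelf [-125.4   -0.3  150.5] rot [ 0.002  0.002 -1.   ] q [-0.17  0.3   1.71  0.    1.14 -1.57] F [ 0.4 -0.8  0. ] gap 94.1 0.0
TCP [512.3 -49.8  50. ] shift [-0.008  0.006  0.815] frac 1.0 [-0.008  0.006  0.815] turn [ 0.001 -0.001 -0.004]
```

servo_tool --motion '[{"wx": 0.001, "wy": -0.001, "wz": -0.004, "dx": -0.01, "dy": 0.01, "dz": 0.3, "fingers": -1}, {"wx": 0.001, "wy": -0.001, "wz": -0.004, "dx": -0.01, "dy": 0.01, "dz": 0.6, "fingers": -1}, {"wx": 0.001, "wy": -0.001, "wz": -0.004, "dx": -0.01, "dy": 0.01, "dz": 0.81, "fingers": -1}, {"wx": 0.001, "wy": -0.001, "wz": -0.004, "dx": -0.01, "dy": 0.01, "dz": 0.81, "fingers": -0.5}]'

```text
clock: 9.9
eef_pos: [511.4, -49.8, 48.4]
eef_rot: [-3.142, -0.004, 2.972]
wrist_force: [-1.2, -0.5, 0.9]
finger_gap: 89.2
finger_force: 0.0
```

servo_tool --motion '[{"wx": 0, "wy": 0, "wz": 0, "dx": 0, "dy": 0, "dz": 0, "fingers": 1}, {"wx": 0, "wy": 0, "wz": 0, "dx": 0, "dy": 0, "dz": 0, "fingers": 1}, {"wx": 0, "wy": 0, "wz": 0, "dx": 0, "dy": 0, "dz": 0, "fingers": 1}, {"wx": 0, "wy": 0, "wz": 0, "dx": 0, "dy": 0, "dz": 0, "fingers": 1}, {"wx": 0, "wy": 0, "wz": 0, "dx": 0, "dy": 0, "dz": 0, "fingers": 1}, {"wx": 0, "wy": 0, "wz": 0, "dx": 0, "dy": 0, "dz": 0, "fingers": 1}, {"wx": 0, "wy": 0, "wz": 0, "dx": 0, "dy": 0, "dz": 0, "fingers": 1}, {"wx": 0, "wy": 0, "wz": 0, "dx": 0, "dy": 0, "dz": 0, "fingers": 1}, {"wx": 0, "wy": 0, "wz": 0, "dx": 0, "dy": 0, "dz": 0, "fingers": 1}, {"wx": 0, "wy": 0, "wz": 0, "dx": 0, "dy": 0, "dz": 0, "fingers": 1}]' --newtons 30

```text
clock: 10.9
eef_pos: [513.1, -49.1, 51.5]
eef_rot: [-3.141, 0.002, 2.975]
wrist_force: [0.1, 1.9, 0.6]
finger_gap: 27.5
finger_force: 30.0
```

```bash
python3 -c "
from h import *
now(); go(-165,-0.9,110,0,90)"
```

```text
t 10.9 grasp in shelf [-123.7   -1.6   70.5] rot [-0.    -0.002 -1.   ] q [-0.17  0.41  1.77 -0.    0.96 -1.57] F [0.1 1.9 0.6] gap 27.5 30.0
TCP [505.5 -89.7  91. ] shift [ 0.007 -0.413 -0.395] frac 1.0 [ 0.007 -0.413 -0.395] turn [-0.     0.001  0.001]
```

servo_tool --motion '[{"wx": 0, "wy": 0, "wz": 0, "dx": 0, "dy": 0, "dz": -0.2, "fingers": 1}, {"wx": 0, "wy": 0, "wz": 0, "dx": 0, "dy": -0.2, "dz": -0.4, "fingers": 1}, {"wx": 0, "wy": 0, "wz": 0, "dx": 0, "dy": -0.41, "dz": -0.4, "fingers": 1}, {"wx": 0, "wy": 0, "wz": 0, "dx": 0, "dy": -0.41, "dz": -0.4, "fingers": 1}]'

```text
clock: 11.3
eef_pos: [505.9, -91.3, 91.6]
eef_rot: [-3.141, 0.003, 2.973]
wrist_force: [-0.4, -1.1, -2.6]
finger_gap: 27.8
finger_force: 30.0
```

servo_tool --motion '[{"wx": 0, "wy": 0, "wz": 0.07, "dx": 0, "dy": 0, "dz": 0, "fingers": 1}, {"wx": 0, "wy": 0, "wz": 0.14, "dx": 0, "dy": 0, "dz": 0, "fingers": 1}, {"wx": 0, "wy": 0, "wz": 0.21, "dx": 0, "dy": 0, "dz": 0, "fingers": 1}, {"wx": 0, "wy": 0, "wz": 0.28, "dx": 0, "dy": 0, "dz": 0, "fingers": 1}, {"wx": 0, "wy": 0, "wz": 0.35, "dx": 0, "dy": 0, "dz": 0, "fingers": 1}, {"wx": 0, "wy": 0, "wz": 0.42, "dx": 0, "dy": 0, "dz": 0, "fingers": 1}, {"wx": 0, "wy": 0, "wz": 0.49, "dx": 0, "dy": 0, "dz": 0, "fingers": 1}, {"wx": 0, "wy": 0, "wz": 0.56, "dx": 0, "dy": 0, "dz": 0, "fingers": 1}, {"wx": 0, "wy": 0, "wz": 0.63, "dx": 0, "dy": 0, "dz": 0, "fingers": 1}, {"wx": 0, "wy": 0, "wz": 0.7, "dx": 0, "dy": 0, "dz": 0, "fingers": 1}]'

```text
clock: 12.3
eef_pos: [505.9, -89.1, 90.8]
eef_rot: [3.141, 0.001, 1.569]
wrist_force: [0.7, 0.2, -2.2]
finger_gap: 28.1
finger_force: 30.0
```

servo_tool --motion '[{"wx": 0, "wy": 0, "wz": 0.07, "dx": 0, "dy": 0, "dz": 0, "fingers": 1}, {"wx": 0, "wy": 0, "wz": 0.14, "dx": 0, "dy": 0, "dz": 0, "fingers": 1}, {"wx": 0, "wy": 0, "wz": 0.21, "dx": 0, "dy": 0, "dz": 0, "fingers": 1}, {"wx": 0, "wy": 0, "wz": 0.28, "dx": 0, "dy": 0, "dz": 0, "fingers": 1}, {"wx": 0, "wy": 0, "wz": 0.35, "dx": 0, "dy": 0, "dz": 0, "fingers": 1}, {"wx": 0, "wy": 0, "wz": 0.42, "dx": 0, "dy": 0, "dz": 0, "fingers": 1}, {"wx": 0, "wy": 0, "wz": 0.49, "dx": 0, "dy": 0, "dz": 0, "fingers": 1}, {"wx": 0, "wy": 0, "wz": 0.56, "dx": 0, "dy": 0, "dz": 0, "fingers": 1}, {"wx": 0, "wy": 0, "wz": 0.63, "dx": 0, "dy": 0, "dz": 0, "fingers": 1}, {"wx": 0, "wy": 0, "wz": 0.7, "dx": 0, "dy": 0, "dz": 0, "fingers": 1}]'

```text
clock: 13.3
eef_pos: [505.9, -89.1, 90.8]
eef_rot: [3.141, -0.001, 0.169]
wrist_force: [0.3, -0.6, -3.1]
finger_gap: 27.7
finger_force: 30.0
```

```bash
python3 -c "
from h import *
now(); go(-125,-0.7,110,0,-90)"
```

```text
t 13.3 grasp in shelf [-164.3   -1.2  109.8] rot [-0.    -0.001 -1.   ] q [-0.25  0.35  1.75 -0.    1.05  1.16] F [ 0.3 -0.6 -3.1] gap 27.7 30.0
TCP [512.  -50.2  91. ] shift [ 0.126 -0.373 -0.002] frac 1.0 [ 0.126 -0.373 -0.002] turn [ 0.    -0.     0.169]
```

servo_tool --motion '[{"wx": 0, "wy": 0, "wz": 0.07, "dx": 0, "dy": 0, "dz": 0, "fingers": 1}, {"wx": 0, "wy": 0, "wz": 0.14, "dx": 0.06, "dy": -0.18, "dz": 0, "fingers": 1}, {"wx": 0, "wy": 0, "wz": 0.169, "dx": 0.126, "dy": -0.373, "dz": 0, "fingers": 1}, {"wx": 0, "wy": 0, "wz": 0.169, "dx": 0.126, "dy": -0.373, "dz": 0, "fingers": 1}]'

```text
clock: 13.7
eef_pos: [511.9, -48.7, 90.8]
eef_rot: [3.141, -0.001, -0.163]
wrist_force: [0.1, -0.7, -2.1]
finger_gap: 27.8
finger_force: 30.0
```

```bash
python3 -c "
from h import *
now(); go(-125,-0.7,71,0,-90)"
```

```text
t 13.7 grasp in shelf [-123.5   -0.4  109.8] rot [-0.    -0.001 -1.   ] q [-0.17  0.35  1.74 -0.    1.05  1.57] F [ 0.1 -0.7 -2.1] gap 27.8 30.0
TCP [512.  -50.2  52. ] shift [0.003 0.015 0.388] frac 1.0 [0.003 0.015 0.388] turn [ 0.    -0.001  0.003]
```

servo_tool --motion '[{"wx": 0, "wy": 0, "wz": 0.003, "dx": 0, "dy": 0.01, "dz": 0.15, "fingers": 1}, {"wx": 0, "wy": 0, "wz": 0.003, "dx": 0, "dy": 0.01, "dz": 0.28, "fingers": 1}, {"wx": 0, "wy": 0, "wz": 0.003, "dx": 0, "dy": 0.01, "dz": 0.36, "fingers": 1}, {"wx": 0, "wy": 0, "wz": 0.003, "dx": 0, "dy": 0.01, "dz": 0.385, "fingers": 1}, {"wx": 0, "wy": 0, "wz": 0.003, "dx": 0, "dy": 0.01, "dz": 0.395, "fingers": 1}, {"wx": 0, "wy": 0, "wz": 0.003, "dx": 0, "dy": 0.01, "dz": 0.395, "fingers": 1}]'

```text
clock: 14.3
eef_pos: [512.2, -51.9, 52.1]
eef_rot: [3.141, -0.003, -0.169]
wrist_force: [0.1, 0.4, -1.0]
finger_gap: 27.9
finger_force: 30.0
```

servo_tool --motion '[{"wx": 0, "wy": 0, "wz": 0, "dx": 0, "dy": 0, "dz": 0, "fingers": 0.2}, {"wx": 0, "wy": 0, "wz": 0, "dx": 0, "dy": 0, "dz": 0, "fingers": -0.4}, {"wx": 0, "wy": 0, "wz": 0, "dx": 0, "dy": 0, "dz": 0, "fingers": -0.4}, {"wx": 0, "wy": 0, "wz": 0, "dx": 0, "dy": 0, "dz": 0, "fingers": -0.4}, {"wx": 0, "wy": 0, "wz": 0, "dx": 0, "dy": 0, "dz": -0.3, "fingers": -0.6}, {"wx": 0, "wy": 0, "wz": 0, "dx": 0, "dy": 0, "dz": -0.7, "fingers": -0.8}, {"wx": 0, "wy": 0, "wz": 0, "dx": 0, "dy": 0, "dz": -0.85, "fingers": -1}, {"wx": 0, "wy": 0, "wz": 0, "dx": 0, "dy": 0, "dz": -0.85, "fingers": -1}]'

```text
clock: 15.1
eef_pos: [512.9, -51.8, 139.1]
eef_rot: [3.141, -0.007, -0.169]
wrist_force: [-0.4, 0.0, -0.7]
finger_gap: 88.4
finger_force: 0.0
```

```bash
python3 -c "
from h import *
now(); go(-180,0,185,40)"
```

```text
t 15.1 grasp in shelf [-126.4   -1.7  158.1] rot [-0.001 -0.007 -1.   ] q [-0.17  0.29  1.7  -0.    1.15  1.57] F [-0.4  0.  -0.7] gap 88.4 0.0
TCP [504.1 -92.3 170.4] shift [-0.016  0.414 -0.313] frac 1.0 [-0.016  0.414 -0.313] turn [ 0.276  0.271 -0.749]
```

servo_tool --motion '[{"wx": 0, "wy": 0, "wz": 0, "dx": 0, "dy": 0.2, "dz": -0.3, "fingers": -1}, {"wx": 0.276, "wy": 0.271, "wz": -0.749, "dx": 0, "dy": 0.7, "dz": -0.3, "fingers": -1}, {"wx": 0.276, "wy": 0.271, "wz": -0.749, "dx": 0, "dy": 0.7, "dz": -0.3, "fingers": -1}, {"wx": 0.276, "wy": 0.271, "wz": -0.749, "dx": 0, "dy": 0.7, "dz": -0.3, "fingers": -1}, {"wx": 0.276, "wy": 0.271, "wz": -0.749, "dx": 0, "dy": 0.7, "dz": -0.3, "fingers": -1}, {"wx": 0.276, "wy": 0.271, "wz": -0.749, "dx": 0, "dy": 0.7, "dz": -0.3, "fingers": -1}, {"wx": 0.276, "wy": 0.271, "wz": -0.749, "dx": 0, "dy": 0.7, "dz": -0.3, "fingers": -1}, {"wx": 0.276, "wy": 0.271, "wz": -0.749, "dx": 0, "dy": 0.7, "dz": -0.3, "fingers": -1}, {"wx": 0.276, "wy": 0.271, "wz": -0.749, "dx": 0, "dy": 0.7, "dz": -0.3, "fingers": -1}, {"wx": 0.276, "wy": 0.271, "wz": -0.749, "dx": 0, "dy": 0.7, "dz": -0.3, "fingers": -1}]'

```text
clock: 16.1
eef_pos: [499.5, -120.6, 165.7]
eef_rot: [-3.021, -0.56, 1.004]
wrist_force: [-0.4, 1.3, 0.2]
finger_gap: 93.7
finger_force: 0.0
```

```bash
python3 -c "
from h import *
now(); go(-203,-1.5,165,40)"
```

```text
t 16.1 grasp in shelf [-206.6    1.6  181.6] rot [ 0.533 -0.094 -0.841] q [-0.59  0.32  1.7   0.57  1.32 -0.26] F [-0.4  1.3  0.2] gap 93.7 0.0
TCP [ 501.7 -115.2  150.4] shift [-0.032  0.009  0.159] frac 1.0 [-0.032  0.009  0.159] turn [ 0.058  0.058 -0.164]
```

servo_tool --motion '[{"wx": 0.058, "wy": 0.058, "wz": -0.164, "dx": -0.03, "dy": 0.01, "dz": 0.16, "fingers": -1}, {"wx": 0.058, "wy": 0.058, "wz": -0.164, "dx": -0.03, "dy": 0.01, "dz": 0.16, "fingers": -1}, {"wx": 0.058, "wy": 0.058, "wz": -0.164, "dx": -0.03, "dy": 0.01, "dz": 0.16, "fingers": -1}, {"wx": 0.058, "wy": 0.058, "wz": -0.164, "dx": -0.03, "dy": 0.01, "dz": 0.16, "fingers": -1}]'

```text
clock: 16.5
eef_pos: [502.1, -115.2, 149.8]
eef_rot: [-3.135, -0.696, 1.393]
wrist_force: [-0.4, -1.1, 1.0]
finger_gap: 93.7
finger_force: 0.0
```

```bash
python3 -c "
from h import *
now(); go(-127,-1.5,66,40)
c=camera('wrist'); im=c['image'][:,:,::-1].copy()
Q=np.array([[-14,-14,54],[-14,14,54],[14,14,54],[14,-14,54],[-48,-65,8],[-48,65,8],[48,65,8],[48,-65,8]],float)
cv2.imwrite('pics/w5.png',im)
print(proj(c,sw(P,Q+[-126.4,-1.5,30])).round(1).tolist())
print(proj(c,sw(P,[[51,68,30],[51,-68,30],[-51,-68,30],[-51,68,30]])).round(1).tolist())"
```

```text
t 16.5 grasp in shelf [-202.9   -1.8  164.4] rot [ 0.641  0.001 -0.767] q [-0.61  0.43  1.63  0.62  1.45 -0.63] F [-0.4 -1.1  1. ] gap 93.7 0.0
TCP [514.5 -40.3  51.4] shift [-0.049 -0.002  1.242] frac 0.81 [-0.039 -0.002  1.   ] turn [-0.     0.001 -0.003]
[[340.0, 251.5], [305.4, 251.7], [306.0, 220.7], [339.3, 220.5], [395.8, 305.4], [250.5, 306.0], [258.2, 211.0], [387.5, 210.4]]
[[263.4, 116.8], [379.2, 116.1], [385.7, 191.1], [257.1, 191.7]]
```

View pics/w5.png

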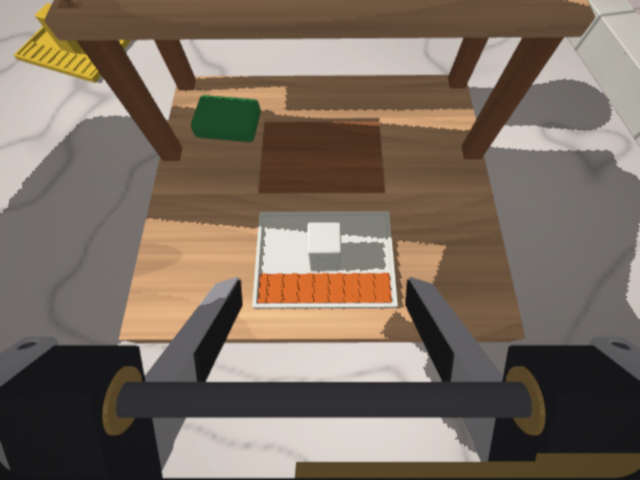

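The tray stands flat on the deck with the orange bed to the front. Its corners are at (259,212), (390,212), (398,307) and (253,307), and the recess front corners are at (258,193) and (385,192). Next is the tilted grip.

servo_tool --motion '[{"wx": 0, "wy": 0, "wz": -0.003, "dx": -0.05, "dy": 0.0, "dz": 0.4, "fingers": -1}, {"wx": 0, "wy": 0, "wz": -0.003, "dx": -0.05, "dy": 0.0, "dz": 0.8, "fingers": -1}, {"wx": 0, "wy": 0, "wz": -0.003, "dx": -0.05, "dy": 0.0, "dz": 1.0, "fingers": -1}, {"wx": 0, "wy": 0, "wz": -0.003, "dx": -0.05, "dy": 0.0, "dz": 1.0, "fingers": -1}]'

```text
clock: 16.95
eef_pos: [511.4, -54.0, 69.9]
eef_rot: [-3.138, -0.695, 1.4]
wrist_force: [0.6, -0.5, -0.0]
finger_gap: 94.0
finger_force: 0.0
```

```bash
python3 -c "
from h import *
now(); go(-127,-2,66,40)"
```

```text
t 16.95 grasp in shelf [-140.9   -0.8   84.5] rot [ 0.641  0.002 -0.768] q [-0.5   0.51  1.73  0.69  1.25 -0.68] F [ 0.6 -0.5 -0. ] gap 94.0 0.0
TCP [515.  -40.4  51.4] shift [-0.011  0.013  0.231] frac 1.0 [-0.011  0.013  0.231] turn [-0.001  0.001 -0.001]
```

servo_tool --motion '[{"wx": 0, "wy": 0, "wz": 0, "dx": -0.02, "dy": 0.01, "dz": 0.13, "fingers": -1}, {"wx": 0, "wy": 0, "wz": 0, "dx": -0.02, "dy": 0.01, "dz": 0.245, "fingers": -0.5}, {"wx": 0, "wy": 0, "wz": 0, "dx": -0.02, "dy": 0.01, "dz": 0.245, "fingers": -0.2}]'

```text
clock: 17.25
eef_pos: [515.7, -41.5, 50.9]
eef_rot: [3.141, -0.695, 1.403]
wrist_force: [-0.2, 0.1, -1.1]
finger_gap: 81.1
finger_force: 0.0
```

servo_tool --motion '[{"wx": 0, "wy": 0, "wz": 0, "dx": 0, "dy": 0, "dz": 0, "fingers": 1}, {"wx": 0, "wy": 0, "wz": 0, "dx": 0, "dy": 0, "dz": 0, "fingers": 1}, {"wx": 0, "wy": 0, "wz": 0, "dx": 0, "dy": 0, "dz": 0, "fingers": 1}, {"wx": 0, "wy": 0, "wz": 0, "dx": 0, "dy": 0, "dz": 0, "fingers": 1}, {"wx": 0, "wy": 0, "wz": 0, "dx": 0, "dy": 0, "dz": 0, "fingers": 1}, {"wx": 0, "wy": 0, "wz": 0, "dx": 0, "dy": 0, "dz": 0, "fingers": 1}, {"wx": 0, "wy": 0, "wz": 0, "dx": 0, "dy": 0, "dz": 0, "fingers": 1}, {"wx": 0, "wy": 0, "wz": 0, "dx": 0, "dy": 0, "dz": 0, "fingers": 1}, {"wx": 0, "wy": 0, "wz": 0, "dx": 0, "dy": 0, "dz": 0, "fingers": 1}, {"wx": 0, "wy": 0, "wz": 0, "dx": 0, "dy": 0, "dz": 0, "fingers": 1}]' --newtons 40

```text
clock: 18.25
eef_pos: [516.0, -42.0, 51.7]
eef_rot: [3.139, -0.695, 1.404]
wrist_force: [-1.4, -0.2, 1.7]
finger_gap: 27.7
finger_force: 40.0
```

```bash
python3 -c "
from h import *
now(); go(-70,-1,65,40)
c=camera('wrist'); im=c['image'][:,:,::-1].copy()
X=[[51,68,30],[51,-68,30],[-51,-68,30],[-51,68,30]]
T=np.array([[-48,-65,8],[-48,65,8],[48,65,8],[48,-65,8]],float)+[-127,-1.5,30]
k=[proj(c,sw(P,A)) for A in (X,T)]; print(*[a.round(1).tolist() for a in k])
y0=int(min(a[:,1].min() for a in k))-20
cv2.imwrite('pics/w6.png',cv2.resize(im[max(0,y0):max(0,y0)+225,170:470],None,fx=2.6,fy=2.6,interpolation=cv2.INTER_CUBIC)); print(y0)"
```

```text
t 18.25 grasp in shelf [-128.4   -3.2   66.3] rot [ 0.641 -0.001 -0.768] q [-0.48  0.54  1.74  0.71  1.21 -0.7 ] F [-1.4 -0.2  1.7] gap 27.7 40.0
TCP [523.6  16.   50.4] shift [ 0.441 -0.022  0.384] frac 1.0 [ 0.441 -0.022  0.384] turn [0.001 0.001 0.001]
[[236.8, 99.6], [401.8, 100.0], [414.5, 209.4], [222.3, 208.9]] [[438.8, 403.7], [199.9, 403.4], [220.9, 241.0], [419.6, 241.4]]
79
```

View pics/w6.png

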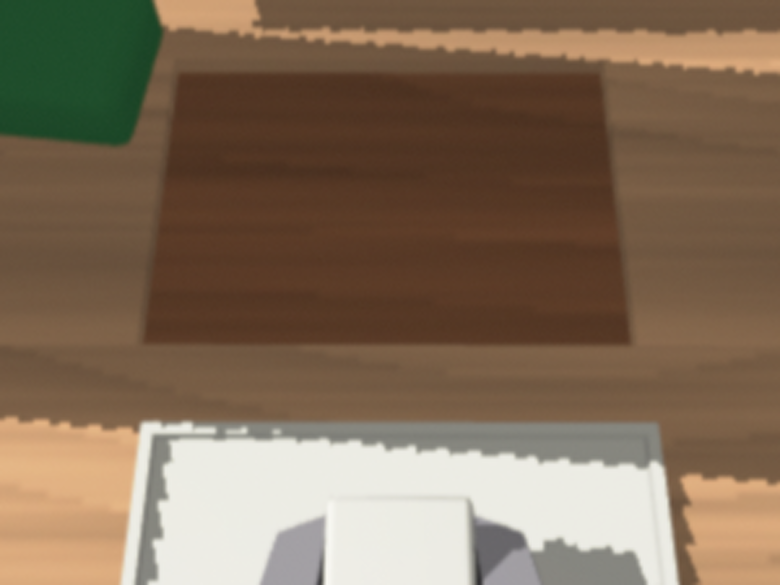

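The recess is centred at about column 319 and the tray at about 324, so the tray needs to go roughly 3 mm towards +y_s. The edges are parallel. Sliding 100 mm with that correction.

servo_tool --motion '[{"wx": 0, "wy": 0, "wz": 0, "dx": 0.077, "dy": -0.01, "dz": 0.064, "fingers": 1}, {"wx": 0, "wy": 0, "wz": 0, "dx": 0.192, "dy": -0.02, "dz": 0.161, "fingers": 1}, {"wx": 0, "wy": 0, "wz": 0, "dx": 0.306, "dy": -0.03, "dz": 0.257, "fingers": 1}, {"wx": 0, "wy": 0, "wz": 0, "dx": 0.421, "dy": -0.032, "dz": 0.354, "fingers": 1}, {"wx": 0, "wy": 0, "wz": 0, "dx": 0.536, "dy": -0.032, "dz": 0.45, "fingers": 1}, {"wx": 0, "wy": 0, "wz": 0, "dx": 0.651, "dy": -0.032, "dz": 0.546, "fingers": 1}, {"wx": 0, "wy": 0, "wz": 0, "dx": 0.728, "dy": -0.032, "dz": 0.611, "fingers": 1}, {"wx": 0, "wy": 0, "wz": 0, "dx": 0.766, "dy": -0.032, "dz": 0.643, "fingers": 1}, {"wx": 0, "wy": 0, "wz": 0, "dx": 0.766, "dy": -0.032, "dz": 0.643, "fingers": 1}]' --newtons 40

```text
clock: 19.2
eef_pos: [529.7, 59.0, 51.7]
eef_rot: [3.139, -0.696, 1.405]
wrist_force: [1.3, 3.0, 4.0]
finger_gap: 27.7
finger_force: 40.0
```

```bash
python3 -c "
from h import *
now(); go(-3,-0.5,65,40)
c=camera('wrist'); im=c['image'][:,:,::-1].copy()
X=[[51,68,30],[51,-68,30],[-51,-68,30],[-51,68,30]]
k=proj(c,sw(P,X)); print(k.round(1).tolist(), proj(c,sw(P,[[-28,0,38],[-28,65,38],[-28,-65,38],[-76,65,38],[-76,-65,38]])).round(1).tolist())
cv2.imwrite('pics/w7.png',cv2.resize(im[200:425,170:470],None,fx=2.6,fy=2.6,interpolation=cv2.INTER_CUBIC))"
```

```text
t 19.2 grasp in shelf [-26.5   0.2  66.3] rot [ 0.641 -0.    -0.768] q [-0.29  0.51  1.8   0.8   1.09 -0.6 ] F [1.3 3.  4. ] gap 27.7 40.0
TCP [534.3  82.1  50.4] shift [0.173 0.007 0.16 ] frac 1.0 [0.173 0.007 0.16 ] turn [0.    0.001 0.001]
[[227.3, 208.8], [419.4, 209.5], [437.9, 362.0], [207.8, 361.3]] [[323.0, 319.9], [213.9, 319.5], [432.1, 320.2], [202.5, 409.2], [442.9, 409.9]]
```

View pics/w7.png

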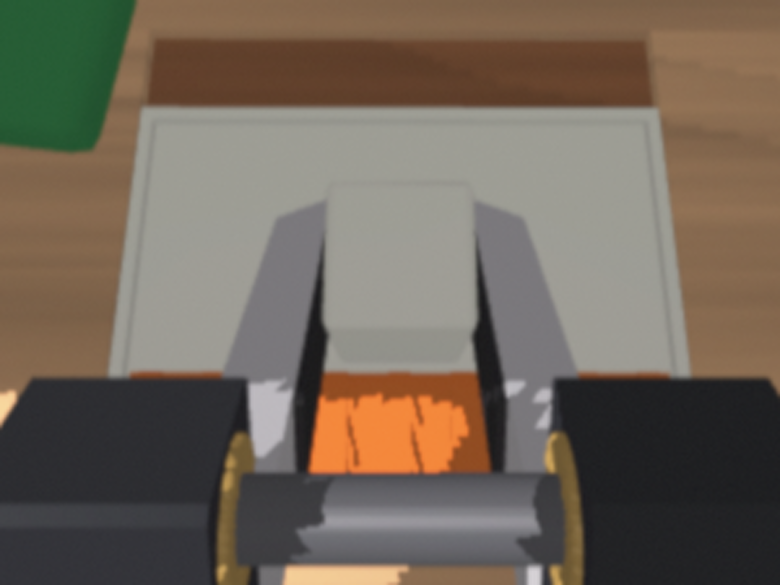

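Tray and recess are aligned sideways (centres at columns 400 and 401 in the crop) and their edges are parallel. Now I'll check the remaining distance numerically.

```bash
python3 -c "
from h import *
c=camera('wrist')
r=lambda x,z:proj(c,sw(P,[[x,0,z]]))[0,1].round(1)
print('floor back',[ (x,r(x,24)) for x in (47,49,51)],'seen 215.4'); print('tray back rim',[(x,r(x,38)) for x in (18,20,22,24)],'seen 241.2')
go(-3,-0.2,66,40);now()"
```

```text
floor back [(47, np.float64(217.8)), (49, np.float64(215.4)), (51, np.float64(212.9))] seen 215.4
tray back rim [(18, np.float64(248.0)), (20, np.float64(245.1)), (22, np.float64(242.3)), (24, np.float64(239.5))] seen 241.2
TCP [534.   82.1  51.4] shift [0.182 0.005 0.155] frac 1.0 [0.182 0.005 0.155] turn [0.    0.001 0.001]
t 19.3 grasp in shelf [-26.9   0.2  66.3] rot [ 0.641 -0.    -0.767] q [-0.29  0.51  1.8   0.8   1.09 -0.6 ] F [1.8 5.  6.9] gap 27.5 40.0
```

servo_tool --motion '[{"wx": 0, "wy": 0, "wz": 0, "dx": 0.06, "dy": 0, "dz": 0.05, "fingers": 1}, {"wx": 0, "wy": 0, "wz": 0, "dx": 0.12, "dy": 0, "dz": 0.1, "fingers": 1}, {"wx": 0, "wy": 0, "wz": 0, "dx": 0.16, "dy": 0, "dz": 0.134, "fingers": 1}, {"wx": 0, "wy": 0, "wz": 0, "dx": 0.178, "dy": 0, "dz": 0.15, "fingers": 1}, {"wx": 0, "wy": 0, "wz": 0, "dx": 0.178, "dy": 0, "dz": 0.15, "fingers": 1}]'

```text
clock: 19.8
eef_pos: [533.0, 80.7, 50.7]
eef_rot: [3.141, -0.695, 1.404]
wrist_force: [-0.9, -0.6, -2.7]
finger_gap: 28.0
finger_force: 40.0
```

```bash
python3 -c "
from h import *
now()"
```

```text
t 19.8 grasp in shelf [-4.6  0.6 65.3] rot [ 0.64   0.    -0.768] q [-0.25  0.51  1.8   0.82  1.07 -0.58] F [-0.9 -0.6 -2.7] gap 28.0 40.0
```

The wrist force shows the deck no longer supports the tray, so it is over the recess. Lowering into it.

servo_tool --motion '[{"wx": 0, "wy": 0, "wz": 0, "dx": -0.013, "dy": 0, "dz": 0.015, "fingers": 1}, {"wx": 0, "wy": 0, "wz": 0, "dx": -0.026, "dy": 0, "dz": 0.031, "fingers": 1}, {"wx": 0, "wy": 0, "wz": 0, "dx": -0.034, "dy": 0, "dz": 0.04, "fingers": 1}, {"wx": 0, "wy": 0, "wz": 0, "dx": -0.034, "dy": 0, "dz": 0.04, "fingers": 1}]'

```text
clock: 20.2
eef_pos: [533.4, 79.9, 45.8]
eef_rot: [3.14, -0.695, 1.403]
wrist_force: [-0.3, 0.3, -2.5]
finger_gap: 27.6
finger_force: 40.0
```

```bash
python3 -c "
from h import *
now()"
```

```text
t 20.2 grasp in shelf [-5.3  0.  60.4] rot [ 0.64  -0.001 -0.768] q [-0.25  0.52  1.8   0.82  1.06 -0.59] F [-0.3  0.3 -2.5] gap 27.6 40.0
```

servo_tool --motion '[{"wx": 0, "wy": 0, "wz": 0, "dx": -0.006, "dy": 0, "dz": 0.007, "fingers": 1}, {"wx": 0, "wy": 0, "wz": 0, "dx": -0.006, "dy": 0, "dz": 0.008, "fingers": 1}, {"wx": 0, "wy": 0, "wz": 0, "dx": -0.006, "dy": 0, "dz": 0.008, "fingers": 1}]'

```text
clock: 20.5
eef_pos: [533.5, 79.9, 45.7]
eef_rot: [3.139, -0.696, 1.404]
wrist_force: [-6.9, -4.8, 8.5]
finger_gap: 28.1
finger_force: 40.0
```

```bash
python3 -c "
from h import *
now()"
```

```text
t 20.5 grasp in shelf [-5.3 -0.  60.3] rot [ 0.641 -0.001 -0.768] q [-0.25  0.52  1.8   0.82  1.06 -0.59] F [-6.9 -4.8  8.5] gap 28.1 40.0
```

It is on the recess floor: it has dropped 6.0 mm and now presses lightly. Letting go and backing out along the tool axis.

servo_tool --motion '[{"wx": 0, "wy": 0, "wz": 0, "dx": 0, "dy": 0, "dz": 0, "fingers": 0.3}, {"wx": 0, "wy": 0, "wz": 0, "dx": 0, "dy": 0, "dz": 0, "fingers": -0.2}, {"wx": 0, "wy": 0, "wz": 0, "dx": 0, "dy": 0, "dz": 0, "fingers": -0.5}, {"wx": 0, "wy": 0, "wz": 0, "dx": 0, "dy": 0, "dz": 0, "fingers": -0.5}, {"wx": 0, "wy": 0, "wz": 0, "dx": 0, "dy": 0, "dz": 0, "fingers": -0.5}, {"wx": 0, "wy": 0, "wz": 0, "dx": 0, "dy": 0, "dz": -0.3, "fingers": -0.5}, {"wx": 0, "wy": 0, "wz": 0, "dx": 0, "dy": 0, "dz": -0.6, "fingers": -0.7}, {"wx": 0, "wy": 0, "wz": 0, "dx": 0, "dy": 0, "dz": -1.0, "fingers": -1}, {"wx": 0, "wy": 0, "wz": 0, "dx": 0, "dy": 0, "dz": -1.0, "fingers": -1}]'

```text
clock: 21.4
eef_pos: [524.1, 14.4, 125.1]
eef_rot: [3.132, -0.694, 1.406]
wrist_force: [1.3, -0.6, -0.4]
finger_gap: 91.2
finger_force: 0.0
```

servo_tool --motion '[{"wx": 0, "wy": 0, "wz": 0, "dx": 0, "dy": 0, "dz": -0.4, "fingers": -1}, {"wx": 0, "wy": 0, "wz": 0, "dx": 0, "dy": 0, "dz": -0.8, "fingers": -1}, {"wx": 0, "wy": 0, "wz": 0, "dx": 0, "dy": 0, "dz": -0.8, "fingers": -1}, {"wx": 0, "wy": 0, "wz": 0, "dx": 0, "dy": 0, "dz": -0.8, "fingers": -1}]'

```text
clock: 21.8
eef_pos: [514.0, -33.4, 182.7]
eef_rot: [3.139, -0.695, 1.403]
wrist_force: [-0.1, 0.8, -0.2]
finger_gap: 94.0
finger_force: 0.0
```

```bash
python3 -c "
from h import *
now()
c=camera('wrist'); im=c['image']; cv2.imwrite('pics/w8.png',im[:,:,::-1])
t=trace('tray',c)
for d in t[:3]:
    m=d['pixels'].astype(np.uint8); cs=max(cv2.findContours(m,0,2)[0],key=cv2.contourArea); print(round(d['conf'],2),cv2.approxPolyDP(cs,4,True)[:,0].tolist())
print([(np.round(d['location'],1).tolist(),round(d['conf'],2)) for d in spot_in('tray_soap',c)][:2])
for z in (32,38): print(z,proj(c,sw(P,[[a*48-2,b*65,z] for a,b in [(1,1),(1,-1),(-1,-1),(-1,1)]])).round(1).tolist())
print('soap pred',proj(c,sw(P,[[-32,0,30]])).round(1).tolist())"
```

```text
t 21.8 grasp in shelf [-120.2    0.2  197.3] rot [ 0.641 -0.002 -0.768] q [-0.47  0.33  1.69  0.67  1.41 -0.51] F [-0.1  0.8 -0.2] gap 94.0 0.0
0.76 [[379, 198], [269, 198], [263, 276], [384, 276]]
0.71 [[13, 116], [52, 130], [62, 112], [120, 113], [133, 95], [47, 68], [35, 79], [38, 88]]
[([324.2, 235.7], 0.93), ([64.1, 98.0], 0.85)]
32 [[266.8, 194.4], [379.1, 194.6], [384.9, 274.1], [260.8, 273.9]]
38 [[266.0, 191.7], [380.0, 191.9], [385.9, 272.3], [259.8, 272.1]]
soap pred [[322.9, 258.5]]
```

```bash
python3 -c "
from h import *
im=cv2.imread('pics/w8.png'); h=cv2.cvtColor(im,cv2.COLOR_BGR2HSV)
b=h[190:285,255:395]; m=(b[...,0]<14)&(b[...,1]>200)&(b[...,2]>80); r=np.argwhere(m); print('orange rows',190+r[:,0].min(),190+r[:,0].max(),'cols',255+r[:,1].min(),255+r[:,1].max(),len(r))
w=b[...,1]<60; ys,xs=np.nonzero(w)
for col in (275,300,345,370): k=np.nonzero(w[:,col-255])[0]+190; print(col,k.min(),k.max())
a=cv2.imread('pics/top0.png'); c=camera('top'); n=c['image'][:,:,::-1]; d=np.abs(a.astype(int)-n).max(2)>40
k,l,s,ce=cv2.connectedComponentsWithStats(d.astype(np.uint8)); print([x.tolist() for x in s[1:] if x[4]>12])"
```

```text
orange rows 250 270 cols 268 378 833
275 196 277
300 196 277
345 196 277
370 196 277
[[405, 84, 42, 64, 1494], [303, 101, 21, 41, 388], [364, 100, 38, 24, 268], [330, 108, 32, 41, 823], [230, 145, 118, 307, 11628], [400, 155, 173, 141, 8185], [375, 177, 9, 7, 42], [345, 178, 120, 176, 9831], [318, 187, 58, 108, 3780], [373, 206, 8, 30, 108], [309, 332, 31, 20, 350], [370, 347, 270, 133, 20266], [310, 378, 4, 8, 19], [302, 408, 30, 17, 157], [311, 415, 58, 43, 918], [291, 428, 7, 5, 24], [358, 465, 6, 9, 30], [309, 472, 16, 8, 66], [337, 478, 8, 2, 13]]
```

```bash
python3 -c "
from cell import *
print(sign_off())"
```

```text
the job is handed in; nothing more can be done
None
```

I turned the white tray half round on the open deck and slid it back into the recess, where it sits level with the orange bed to the front. The gripper has let go and is clear, and I handed the job in at about 22 s. I set the tray down once on the deck unturned to change grip, because the last joint could not make the half turn in one grasp.

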